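# Pin the kettle guard shut

### The arm

A 6-joint arm with a two-finger parallel gripper is mounted at the origin on the work surface. World frame = base frame: x ahead of the robot, y to its left, z up, the work surface at z = 0. Lengths are in m, angles in rad, forces in N, time in s.
With the tool pointing down it reaches from about 0.3 to 0.875 m from the base axis. Payload 4.2 kg.
Tool frame: the origin (TCP) lies at the very end of the fingers, on their centre line; the grasp point (between the pads) lies 19 mm behind it (ctrl.hold_point_z is the distance from the TCP to the grasp point, in m); z points along the fingers, y is the line along which they close (so a half turn about z gives the same grasp; the last joint's range is limited). The gripper opens to 85 mm and grips with 20 to 120 N. Pads are 22 mm wide; open, the fingers measure 114 mm over their backs; the gripper's body (76 mm by 85 mm) begins 54 mm behind the grasp point. The pads swing forward as they close: fully open they stand 13 mm farther back than shut.
Start: joints at [-1.138, 0.32, 1.565, -0, 1.257, -0.02], TCP at [0.252, -0.517, 0.231] pointing down, gripper open.
Joint ranges: [-3.11, 3.11], [-0.84, 2.01], [0.21, 2.61], [-1.34, 4.49], [0.05, 2.63], [-2.56, 2.56]. Speed limits (rad/s): [2.57, 2.57, 3.14, 3.14, 3.14, 3.14].

### API

Orientations are given as a rotation vector (axis times angle).
In Python, from station import readout, get_image, ctrl, models gives the robot as it stands. The module is installed in compiled form; this text tells all that it offers.
- The arm moves only by the shell command python3 -m pendant 'ROWS' [FORCE]. ROWS is JSON, a list of rows, each a list of 7 numbers: the shift along the world's x, y, z as a fraction of full scale, then the turn, a rotation vector about the world's x, y, z as a fraction of full scale, then the opening, from -1 (shut) to 1 (fully open). In form: [[x, y, z, rx, ry, rz, grip], ...]. A call has 1 to 5 rows; each row shifts and turns the commanded pose from where the row before left it; what a row does not reach is not made up. Full scale, the value 1, is 0.03 m for a shift and 4 degrees for a turn. A row lasts 1/12 s, in which the tool goes at most 41.7 mm and 7.16 degrees, less where a joint would pass 70% of its speed; a pose out of reach is approached as far as the arm can. A call with a number of a shift or a turn outside -1 to 1 is refused whole. A call with a gripper value outside its range is refused whole. The fingers move at their own pace and stop on an object; FORCE is the grip in N (left out, the last holds). Time passes only in rows, so rows that do not move let the fingers close. It gives the time, the measured TCP pose, the force, the opening and the grip force at its end, in the units of the state.
- readout.get_obs(): the state, without advancing time (a new reading comes with each control period).
- get_image(name): name is "scene" or "side" or "wrist"; returns a dict with "frame" (420x560x3 uint8, red, green, blue), "range_z" (420x560 float32, m along the optical axis (not along the pixel's ray), 0 where there is no reading), "K" (3x3 intrinsics, pixels), "R" (3x3) and "t" (3): a world point X has camera coordinates R X + t. Camera axes: x right, y down, z forward; pixel columns grow to the right and rows downward; lengths in m; the calibration is good to about 2 mm. A picture is of the moment at which its call begins.
- ctrl.close_job(): hands the job in; it is judged then, once.
Trained networks look in the newest picture that a camera, given by its name, has taken for a name from the list of things; names that differ only in an ending like _2 or _b are one class to them, and where a whole thing is asked for, a point or a joint stands for the part that bears it (a point fixed in the world has none). Each returns a list of dicts, best first, with "confidence" (0 to 1); they miss things now and then, are a little off and sometimes report something else, mostly with a low value. They report only what shows in the picture. A call takes as long as a camera call. They do not tell look-alikes from the thing itself.
- models.recognise(camera, label): "box" ([centre column, centre row, width, height] in pixels, round what is visible of it).
- models.place_of(camera, label): "point" ([column, row] in pixels: a listed point, or the origin of a listed thing).
The state is a dict: "time_s": time; "q": joint angles; "dq": joint speeds; "joint_torque": joint torques, N m; "tcp_pos": TCP position; "eef_rot": TCP orientation; "ft_force": force on the tool from outside, world axes, zero at the start; "torque": the same for the moment, N m; "opening": opening from 0.0 (shut) to 1.0 (fully open); "gripper_force": force on a finger pad.
Only numpy, scipy, OpenCV 4.12 (cv2) and the standard library are available. Lean on these libraries where they do the work, as an engineer would, in place of code of your own. Each camera call takes 0.05 s, during which the arm holds its last target. There are 200 camera calls.

### The job

Secure the kettle on its stand: slide the guard fully home towards the kettle's tile so that the hole in its steel tongue lines up with the hole below, pull the orange-handled ball-lock pin out of its stowing hole, and push it down through both holes until its collar is seated flat on the tongue, then let go. Leave the kettle, bowl, canister and ladle where they are.

Things in the scene. Friction and masses are not known exactly. Their poses are not given: they have to be found in the camera images.
- stand: Green steel stand fixed on the stool top, 430 mm along its y, 170 mm along its x; origin at stool-top height, z up; only place and yaw vary. +y end: tray with a white 150 mm tile (centre at x 0, y +160 mm, top 20 mm up) under the kettle. -y end: a 56 mm wide, 45 mm high rail, on which the guard slides along y; on its -x side stands a 50 mm square, 55 mm high stowing post.
- guard (a joint): How far the guard is open, in m: 0 = fully home (hard stop, fence beside the tile, tongue hole over the rail's hole), at most 0.09; it grows as the guard slides along the stand's -y. It slides with about 2 N of friction and stays where it is left.
- guard_grip (a point): Point in the guard's red grip block, 83 mm above the stool top; moves with the guard (home: stand x 0, y +4 mm). The block is 34 mm along the stand's x, 22 mm along its y, from 55 to 105 mm above the stool top. It stands on the guard's flat steel tongue (44 mm wide, 10 mm thick, lying along y). A 140 mm wide fence, top 78 mm above the stool top, is 66 mm to its +y.
- tongue_hole (a point): Centre of the hole in the guard's tongue, at the tongue's top face, 55 mm above the stool top; 17 mm across, 74 mm to -y of the grip block's centre. It moves with the guard and lies over the locking hole when the guard is home.
- lock_hole (a point): Centre of the locking hole in the rail under the tongue, given at the height of the tongue's top (55 mm above the stool top); fixed on the stand at x 0, y -70 mm. 16.5 mm across, deeper than the pin's shaft. Two sprung balls inside snap into the pin's groove: by its own weight the pin stops about 11 mm short; pushing it home takes about 5 to 15 N. Pin fully home: handle centre 29 mm above this point.
- stow_hole (a point): Centre of the mouth of the stowing hole, on top of the stowing post, 55 mm above the stool top; fixed on the stand at x -85 mm, y -75 mm. Same bore and sprung balls as the locking hole. The pin starts here, upright and snapped in (handle centre 29 mm above this point); straight up it comes out with about 8 to 18 N.
- pin_grip (a point): Centre of the pin's orange handle (27 mm across, 46 mm tall); z axis along the pin, from tip to handle. Below the handle: collar 34 mm across, 6 mm thick, then a steel shaft 14 mm across, 50 mm long, with tapered tip and groove. This point is 29 mm above the collar's underside, 79 mm above the tip. About 65 to 125 g. The handle is grasped from above.
- kettle_mid (a point): Middle of the blackened steel kettle, 45 mm above its foot: 140 mm across, 145 mm high with its wire bail, standing on the stand's tile with its spout roughly along the stand's +y. Leave it alone.
- bowl_mid (a point): Middle of a brass-rimmed wooden bowl, 120 mm across and 57 mm high, 28 mm above its foot. Leave it alone.
- canister_mid (a point): Middle of a blue plastic canister with white flip cap, 72 mm across and 124 mm high, 60 mm above its foot. Leave it alone.
- ladle_mid (a point): Middle of a steel ladle lying on the stool top, about 240 mm long along its x, under 30 mm high, 15 mm above the stool top. Leave it alone.
There are look-alikes about, which are no part of the job. Leave any green look-alike of the part that bears pin_grip alone.

How it is judged:
By the outcome, as a careful person would: the job done as asked, in the order asked, and still so for the second after the job is handed in, with the robot touching nothing.
It also fails if it takes over 58 s, if anything falls off the work surface, if the arm or the gripper's body presses on something with over 40 N, if the wrist force passes 120 N, or if a joint passes its speed limit or range.

## Working session

There is one attempt and no reset: what is moved stays moved. The work goes in short steps, Python scripts to look and compute and a shell command to move; the robot and the scene stay as the last step left them, time stands still between calls to the robot, and variables do not carry over. Pictures are saved under pics/ and viewed, at most 10 in all, crops included, and the job is handed in when it is done.

```bash
mkdir -p pics
cat > h.py <<'E'
import numpy as np, cv2
from station import readout, get_image, ctrl, models
def world(im,u,v,z=None):
    K,R,t=im["K"],im["R"],im["t"]
    ray=R.T@np.linalg.inv(K)@np.array([u,v,1.]); c=-R.T@t
    if z is not None: return c+ray*(z-c[2])/ray[2]
    r=im["range_z"][int(round(v)),int(round(u))]
    return c+ray*r
def proj(im,X):
    p=im["K"]@(im["R"]@np.asarray(X)+im["t"]); return p[:2]/p[2]
E
python3 - <<'E'
from h import *
np.set_printoptions(precision=3,suppress=True)
for c in ("scene","side"):
    im=get_image(c); cv2.imwrite(f"pics/{c}0.png",im["frame"][:,:,::-1])
    print(c,"cam at",-im["R"].T@im["t"])
    for l in ("stand","guard_grip","tongue_hole","lock_hole","stow_hole","pin_grip","kettle_mid","bowl_mid","canister_mid","ladle_mid"):
        for d in models.place_of(c,l)[:3]:
            u,v=d["point"]; print(l,round(d["confidence"],2),np.round([u,v]),world(im,min(u,559),min(v,419)))
o=readout.get_obs(); print(o["time_s"],o["eef_rot"],o["opening"],o["ft_force"],ctrl.hold_point_z)
E
```

```text
scene cam at [0.943 0.462 0.669]
stand 0.64 [340. 242.] [0.573 0.085 0.045]
guard_grip 0.6 [320. 199.] [0.564 0.006 0.095]
tongue_hole 0.65 [298. 190.] [ 0.556 -0.084  0.047]
tongue_hole 0.29 [256. 152.] [ 0.545 -0.289  0.021]
lock_hole 0.74 [317. 207.] [0.571 0.006 0.076]
stow_hole 0.94 [346. 188.] [ 0.482 -0.01   0.071]
stow_hole 0.73 [244. 308.] [0.818 0.146 0.116]
pin_grip 0.86 [396. 180.] [0.392 0.046 0.088]
pin_grip 0.83 [373. 160.] [ 0.387 -0.031  0.089]
pin_grip 0.63 [348. 177.] [ 0.481 -0.009  0.102]
bowl_mid 0.82 [209. 240.] [ 0.776 -0.097  0.011]
canister_mid 0.77 [248. 308.] [0.812 0.146 0.11 ]
ladle_mid 0.98 [254. 153.] [ 0.55  -0.29   0.018]
side cam at [ 0.396 -0.611  0.594]
stand 0.85 [244. 211.] [ 0.537 -0.015  0.069]
guard_grip 0.67 [247. 198.] [ 0.543 -0.018  0.097]
guard_grip 0.59 [250. 211.] [ 0.546 -0.018  0.067]
tongue_hole 0.74 [268. 238.] [ 0.564 -0.072  0.047]
lock_hole 0.8 [250. 214.] [ 0.548 -0.018  0.06 ]
stow_hole 0.92 [207. 224.] [ 0.468 -0.034  0.073]
pin_grip 0.85 [151. 205.] [0.382 0.025 0.09 ]
pin_grip 0.58 [208. 212.] [ 0.471 -0.033  0.097]
bowl_mid 0.84 [380. 226.] [ 0.787 -0.067  0.006]
canister_mid 0.97 [350. 151.] [0.786 0.08  0.085]
canister_mid 0.66 [204. 224.] [ 0.463 -0.033  0.074]
ladle_mid 0.77 [300. 362.] [ 0.54  -0.294  0.019]
ladle_mid 0.49 [248. 200.] [ 0.545 -0.017  0.094]
1.1 [3.061 0.705 0.   ] 0.9973380409571969 [-0.097  0.406  0.165] 0.0187
```

View pics/scene0.png

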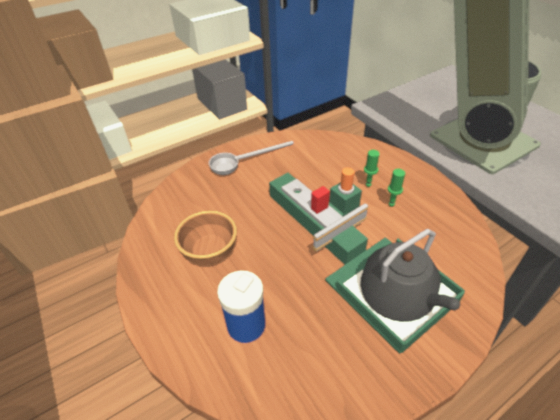

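View pics/side0.png

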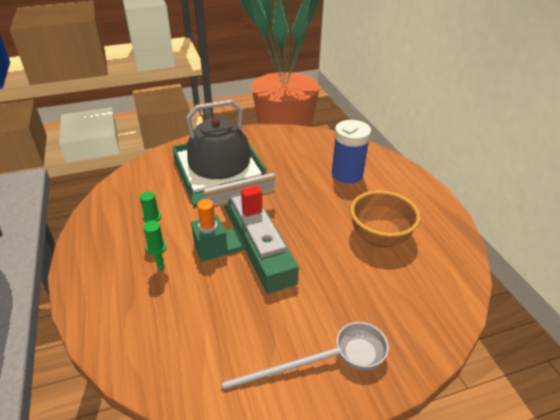

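The scene view shows the orange pin in its post at (348,180), the red grip at (320,199), the tongue hole at (298,190) and two green look-alike pins at (372,165) and (397,185). The side view shows the same things at (206,215), (251,201), (267,238) and about (152,225). Next I'll fit the stand pose.

```bash
cat > fit.py <<'E'
from h import *
np.set_printoptions(precision=4,suppress=True)
def cloud(im):
    v,u=np.mgrid[0:420,0:560]; r=im["range_z"]
    P=np.stack([u,v,np.ones_like(u)],-1)@np.linalg.inv(im["K"]).T*r[...,None]
    return (P-im["t"])@im["R"]
def masks(im):
    hsv=cv2.cvtColor(im["frame"],cv2.COLOR_RGB2HSV); h,s,v=[hsv[...,i].astype(int) for i in range(3)]
    ok=im["range_z"]>0
    return {"red":ok&((h<4)|(h>175))&(s>200)&(v>110),"orange":ok&(h>=6)&(h<=14)&(s>215)&(v>170),"dgreen":ok&(h>60)&(h<90)&(s>80)&(v<130),"steel":ok&(s<60)&(v>90)}
E
python3 - <<'E'
from fit import *
for c in ("scene","side"):
    im=get_image(c); P=cloud(im); M=masks(im)
    tab=P[200:400,100:500].reshape(-1,3); print(c,"table z",np.median(tab[np.abs(tab[:,2])<.02,2]))
    ctr={"red":(.55,-.01),"orange":(.475,-.02)}
    for k,xy in ctr.items():
        p=P[M[k]]; p=p[(np.hypot(*(p[:,:2]-xy).T)<.05)&(p[:,2]>.04)&(p[:,2]<.13)]
        zt=np.percentile(p[:,2],95); top=p[p[:,2]>zt-.006]
        print(k,len(p),"ztop",zt,"top mean",top.mean(0),len(top),"min",p.min(0),"max",p.max(0))
        if k=="red": print(cv2.minAreaRect((top[:,:2]*1000).astype(np.float32)))
    p=P[M["steel"]]; p=p[(np.hypot(p[:,0]-.56,p[:,1]+.05)<.1)&(np.abs(p[:,2]-.053)<.008)]
    print("tongue",len(p),cv2.minAreaRect((p[:,:2]*1000).astype(np.float32)), np.median(p[:,2]))
    f=P[M["steel"]]; f=f[(np.hypot(f[:,0]-.54,f[:,1]-.05)<.1)&(np.abs(f[:,2]-.078)<.006)]
    print("fence",len(f),cv2.minAreaRect((f[:,:2]*1000).astype(np.float32)))
    for z,l in ((.055,"tongue_hole"),(.055,"stow_hole"),(.084,"pin_grip"),(.083,"guard_grip")):
        for d in models.place_of(c,l)[:3]: print(l,d["confidence"],world(im,*d["point"],z))
E
```

```text
scene table z 0.0005365867361749694Traceback (most recent call last):
  File "<stdin>", line 8, in <module>
    return _quantile_unchecked(
        a, q, axis, out, overwrite_input, method, keepdims, weights)
    return _ureduce(a,
                    func=_quantile_ureduce_func,
    ...<5 lines>...
                    overwrite_input=overwrite_input,
                    method=method)
    r = func(a, **kwargs)
    result = _quantile(arr,
                       quantiles=q,
    ...<2 lines>...
                       out=out,
                       weights=wgt)
    slices_having_nans = np.isnan(arr[-1, ...])
                                  ~~~^^^^^^^^^
IndexError: index -1 is out of bounds for axis 0 with size 0
```

```bash
sed -i 's/(s>200)&(v>110)/(s>170)\&(v>80)/; s/(h>=6)&(h<=14)&(s>215)&(v>170)/(h>=6)\&(h<=16)\&(s>190)\&(v>150)/' fit.py
cat > m.py <<'E'
from fit import *
for c in ("scene","side"):
    im=get_image(c); P=cloud(im); M=masks(im)
    h=cv2.cvtColor(im["frame"],cv2.COLOR_RGB2HSV)
    print(c,[h[v,u] for u,v in ([(320,199),(348,176)] if c=="scene" else [(251,203),(206,213)])])
    for k,xy in {"red":(.55,-.01),"orange":(.475,-.02)}.items():
        p=P[M[k]]; p=p[(np.hypot(*(p[:,:2]-xy).T)<.05)&(p[:,2]>.06)&(p[:,2]<.13)]
        if len(p)<5: print("none",k); continue
        zt=np.percentile(p[:,2],95); top=p[p[:,2]>zt-.006]
        print(k,len(p),"ztop",zt,"top mean",top.mean(0),len(top),"min",p.min(0),"max",p.max(0))
        if k=="red": print(cv2.minAreaRect((top[:,:2]*1000).astype(np.float32)))
    p=P[M["steel"]]; p=p[(np.hypot(p[:,0]-.56,p[:,1]+.05)<.1)&(np.abs(p[:,2]-.053)<.008)]
    if len(p): print("tongue",len(p),cv2.minAreaRect((p[:,:2]*1000).astype(np.float32)), np.median(p[:,2]))
    f=P[M["steel"]]; f=f[(np.hypot(f[:,0]-.54,f[:,1]-.05)<.1)&(np.abs(f[:,2]-.078)<.006)]
    if len(f): print("fence",len(f),cv2.minAreaRect((f[:,:2]*1000).astype(np.float32)))
    for z,l in ((.055,"tongue_hole"),(.055,"stow_hole"),(.084,"pin_grip"),(.083,"guard_grip")):
        for d in models.place_of(c,l)[:3]: print(l,round(d["confidence"],2),world(im,*d["point"],z))
E
python3 m.py
```

```text
scene [array([  0, 181, 176], dtype=uint8), array([ 11, 168, 223], dtype=uint8)]
red 315 ztop 0.10605219298781648 top mean [ 0.5593 -0.0018  0.1044] 119 min [ 0.5429 -0.0137  0.0632] max [0.5745 0.0076 0.1079]
((558.4302368164062, -3.213542938232422), (31.40651512145996, 19.692947387695312), 3.3878700733184814)
none orange
tongue 1006 ((529.40869140625, -51.48876953125), (110.70478057861328, 189.0297088623047), 1.0374538898468018) 0.05493508988837381
fence 273 ((552.4154052734375, 61.434532165527344), (137.3516845703125, 10.876117706298828), 3.8661341667175293)
tongue_hole 0.87 [ 0.5598 -0.0763  0.055 ]
stow_hole 0.74 [ 0.4679 -0.0142  0.055 ]
pin_grip 0.94 [0.3837 0.0458 0.084 ]
pin_grip 0.86 [ 0.3784 -0.044   0.084 ]
pin_grip 0.55 [ 0.4662 -0.0233  0.084 ]
guard_grip 0.85 [0.5583 0.     0.083 ]
guard_grip 0.17 [ 0.7966 -0.0368  0.083 ]
side [array([  2, 215, 153], dtype=uint8), array([ 12, 227, 190], dtype=uint8)]
red 476 ztop 0.10507415052067391 top mean [ 0.5523 -0.0093  0.1037] 173 min [ 0.5367 -0.0209  0.0606] max [0.5684 0.0054 0.1067]
((552.7843017578125, -6.929693222045898), (31.25421714782715, 24.61626434326172), 0.4760737419128418)
orange 305 ztop 0.10683338129166722 top mean [ 0.4687 -0.0262  0.1051] 82 min [ 0.4562 -0.0367  0.0641] max [ 0.4813 -0.009   0.1092]
tongue 1345 ((548.6917724609375, -38.012176513671875), (119.1794204711914, 146.19847106933594), 45.45573043823242) 0.054327496835225295
fence 231 ((547.93212890625, 58.83610916137695), (135.61361694335938, 12.363059043884277), 4.248602390289307)
tongue_hole 0.74 [ 0.5619 -0.0839  0.055 ]
tongue_hole 0.36 [0.5598 0.0283 0.055 ]
stow_hole 0.64 [ 0.4654 -0.0157  0.055 ]
pin_grip 0.97 [ 0.3802 -0.0435  0.084 ]
pin_grip 0.77 [ 0.472  -0.0209  0.084 ]
pin_grip 0.74 [0.3853 0.0289 0.084 ]
guard_grip 0.77 [ 0.5531 -0.0058  0.083 ]
```

The stand's yaw is about 4°. The red grip is near (0.556, -0.005), the pin near (0.468, -0.024), and the guard is about 66 mm open. I'll move above the guard grip and turn the tool +68°.

```bash
python3 -m pendant '[[0.5,0.85,0,0,0,0.85,1],[0.5,0.85,0,0,0,0.85,1],[0.5,0.85,0,0,0,0.85,1],[0.5,0.85,0,0,0,0.85,1],[0.5,0.85,0,0,0,0.85,1]]' 30
python3 -m pendant '[[0.5,0.85,0,0,0,0.85,1],[0.5,0.85,0,0,0,0.85,1],[0.5,0.85,0,0,0,0.85,1],[0.5,0.85,0,0,0,0.85,1],[0.5,0.85,0,0,0,0.85,1]]'
python3 -m pendant '[[0.5,0.85,0,0,0,0.85,1],[0.5,0.85,0,0,0,0.85,1],[0.5,0.85,0,0,0,0.85,1],[0.5,0.85,0,0,0,0.85,1],[0.5,0.85,0,0,0,0.85,1]]'
python3 -m pendant '[[0.5,0.85,0,0,0,0.85,1],[0.5,0.85,0,0,0,0.85,1],[0.5,0.85,0,0,0,0.85,1],[0,0,0,0,0,0,1],[0,0,0,0,0,0,1]]'
```

```text
time_s: 2.07
tcp_pos: [0.327, -0.3884, 0.2314]
eef_rot: [2.922, 1.153, 0.0]
ft_force: [0.5, -0.1, -0.0]
opening: 1.004
gripper_force: 0.0
time_s: 2.48
tcp_pos: [0.4021, -0.2608, 0.2315]
eef_rot: [2.719, 1.573, 0.0]
ft_force: [0.7, -1.1, 0.2]
opening: 1.001
gripper_force: 0.0
time_s: 2.9
tcp_pos: [0.4771, -0.1332, 0.2315]
eef_rot: [2.456, 1.958, 0.0]
ft_force: [0.1, -0.3, -0.1]
opening: 1.0
gripper_force: 0.0
time_s: 3.32
tcp_pos: [0.522, -0.057, 0.2312]
eef_rot: [2.274, 2.168, -0.0]
ft_force: [0.1, 0.1, 0.1]
opening: 0.999
gripper_force: 0.0
```

```bash
cat > w.py <<'E'
import sys
from fit import *
im=get_image("wrist"); cv2.imwrite(f"pics/{sys.argv[1]}.png",im["frame"][:,:,::-1])
P=cloud(im); M=masks(im); M["orange"]=M["orange"]|((lambda h:(h[...,0]>=6)&(h[...,0]<=16)&(h[...,1]>150)&(h[...,2]>150))(cv2.cvtColor(im["frame"],cv2.COLOR_RGB2HSV)))
for k in ("red","orange"):
    p=P[M[k]&(np.abs(P[...,2]-.103)<.009)]
    if len(p)>20: print(k,len(p),p.mean(0),cv2.minAreaRect((p[:,:2]*1000).astype(np.float32)))
for z,l in ((.055,"tongue_hole"),(.055,"stow_hole"),(.055,"lock_hole"),(.084,"pin_grip"),(.083,"guard_grip")):
    for d in models.place_of("wrist",l)[:3]: print(l,round(d["confidence"],2),d["point"],world(im,*d["point"],z))
E
python3 w.py w1
```

```text
red 1242 [ 0.555  -0.006   0.1044] ((555.2529907226562, -6.524272918701172), (32.8121337890625, 21.236083984375), 3.8649508953094482)
orange 893 [ 0.4719 -0.021   0.1067] ((471.5682373046875, -21.157346725463867), (25.89497184753418, 25.112640380859375), 85.2978286743164)
tongue_hole 0.63 [320.4, 207.7] [ 0.5601 -0.0815  0.055 ]
stow_hole 0.38 [532.7, 192.5] [ 0.7609 -0.0759  0.055 ]
lock_hole 0.83 [312.7, 133.1] [ 0.5539 -0.0109  0.055 ]
pin_grip 0.95 [115.6, 183.6] [ 0.3829 -0.042   0.084 ]
pin_grip 0.82 [95.1, 84.2] [0.3826 0.0377 0.084 ]
pin_grip 0.61 [214.0, 152.5] [ 0.4695 -0.0196  0.084 ]
guard_grip 0.76 [317.4, 131.6] [ 0.5554 -0.0068  0.083 ]
```

View pics/w1.png

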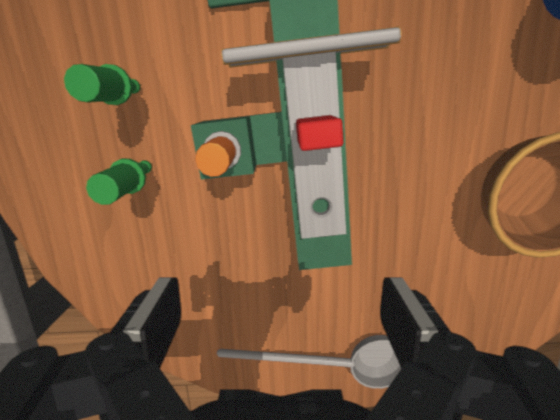

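The wrist view shows the red block at (319,131), the pin at (215,155), the tongue hole at (321,206) and the green look-alikes at left. The refined values are grip (0.555, -0.006), pin (0.471, -0.021), yaw 3.9° and lock hole about (0.556, -0.010).

```bash
python3 -m pendant '[[0.55,0.85,0,0,0,0.85,0.4],[0.55,0.85,0,0,0,0.85,0.4],[0,0,-1,0,0,0,0.4],[0,0,-1,0,0,0,0.4],[0,0,-1,0,0,0,0.4]]'
python3 -m pendant '[[0,0,-1,0,0,0,0.4],[0,0,0,0,0,0,0.4]]'
```

```text
time_s: 4.03
tcp_pos: [0.5549, -0.0073, 0.1408]
eef_rot: [2.143, 2.295, 0.002]
ft_force: [-0.3, -0.7, -0.5]
opening: 0.698
gripper_force: 0.0
time_s: 4.2
tcp_pos: [0.5503, -0.0076, 0.106]
eef_rot: [-2.139, -2.289, 0.012]
ft_force: [-0.5, -0.9, -1.2]
opening: 0.697
gripper_force: 0.0
```

```bash
python3 w.py w2
```

```text
red 3357 [ 0.5554 -0.004   0.1037] ((555.56591796875, -6.112165451049805), (33.01766586303711, 21.795825958251953), 4.734039783477783)
orange 2117 [ 0.4719 -0.0205  0.1066] ((471.5682678222656, -21.415802001953125), (25.970054626464844, 25.97072410583496), 18.602745056152344)
tongue_hole 0.83 [285.7, 340.7] [ 0.5589 -0.0824  0.055 ]
lock_hole 0.95 [286.4, 241.5] [ 0.5541 -0.0108  0.055 ]
pin_grip 0.83 [130.3, 270.0] [ 0.4718 -0.0206  0.084 ]
guard_grip 0.66 [293.5, 256.5] [ 0.5574 -0.0069  0.083 ]
```

View pics/w2.png

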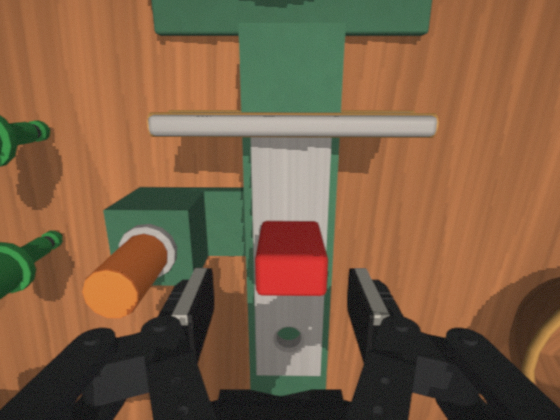

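The wrist view shows the red block (291,258) between the open fingers, which are clear of the pin. The block sits slightly right of their centre. I'll shift by +4 mm and descend.

```bash
python3 -m pendant '[[0,0,-0.4,0,0,0,0.4],[0,0,-0.4,0,0,0,0.4],[0,0,-0.4,0,0,0,0.4],[0,0,0,0,0,0,0.4],[0,0,0,0,0,0,0.4]]'
```

```text
time_s: 4.92
tcp_pos: [0.555, -0.0071, 0.0762]
eef_rot: [2.143, 2.296, 0.001]
ft_force: [-0.3, 0.8, 0.4]
opening: 0.696
gripper_force: 0.0
```

```bash
python3 -m pendant '[[0,0.03,-0.25,0,0,0,0.4],[0,0,0,0,0,0,-1],[0,0,0,0,0,0,-1],[0,0,0,0,0,0,-1],[0,0,0,0,0,0,-1]]' 30; python3 -m pendant '[[0,0,0,0,0,0,-1],[0,0,0,0,0,0,-1]]'
```

```text
time_s: 5.33
tcp_pos: [0.5551, -0.0061, 0.0683]
eef_rot: [2.143, 2.296, 0.002]
ft_force: [0.0, -0.2, 0.0]
opening: 0.391
gripper_force: 33.9
time_s: 5.5
tcp_pos: [0.5551, -0.0061, 0.0683]
eef_rot: [2.143, 2.296, 0.002]
ft_force: [2.0, -0.3, 2.4]
opening: 0.395
gripper_force: 34.0
```

```bash
python3 -m pendant '[[-0.035,0.5,0,0,0,0,-1],[-0.035,0.5,0,0,0,0,-1],[-0.035,0.5,0,0,0,0,-1],[-0.035,0.5,0,0,0,0,-1],[0,0,0,0,0,0,-1]]'; python3 -m pendant '[[-0.01,0.15,0,0,0,0,-1],[-0.01,0.15,0,0,0,0,-1],[0,0,0,0,0,0,-1]]'
```

```text
time_s: 5.92
tcp_pos: [0.551, 0.0558, 0.0683]
eef_rot: [2.142, 2.297, 0.003]
ft_force: [2.6, 1.8, 2.0]
opening: 0.399
gripper_force: 34.2
time_s: 6.17
tcp_pos: [0.5505, 0.0631, 0.0683]
eef_rot: [2.143, 2.296, 0.003]
ft_force: [3.4, 2.2, 2.7]
opening: 0.395
gripper_force: 34.3
```

```bash
python3 -m pendant '[[0,0.05,0,0,0,0,-1],[0,0,0,0,0,0,-1]]'; python3 -m pendant '[[0,0.05,0,0,0,0,-1],[0,0,0,0,0,0,-1]]'; python3 -m pendant '[[0,0.05,0,0,0,0,-1],[0,0,0,0,0,0,-1]]'
```

```text
time_s: 6.33
tcp_pos: [0.5505, 0.0637, 0.0683]
eef_rot: [2.143, 2.295, 0.001]
ft_force: [3.6, -2.4, 5.3]
opening: 0.397
gripper_force: 34.4
time_s: 6.5
tcp_pos: [0.5505, 0.0637, 0.0683]
eef_rot: [2.141, 2.295, -0.002]
ft_force: [3.4, -9.0, 5.0]
opening: 0.392
gripper_force: 34.5
time_s: 6.67
tcp_pos: [0.5505, 0.0637, 0.0683]
eef_rot: [2.139, 2.294, -0.005]
ft_force: [3.5, -14.0, 5.7]
opening: 0.391
gripper_force: 34.5
```

The guard is against its hard stop at the predicted spot, with the y force rising while the position stays put. I'll release, rise and go above the pin.

```bash
python3 -m pendant '[[0,-0.1,0,0,0,0,0.4],[0,0,0,0,0,0,0.4],[0,0,0.5,0,0,0,0.4],[0,0,1,0,0,0,0.4],[0,0,1,0,0,0,0.4]]'; python3 -m pendant '[[0,0,0.5,0,0,0,0.4],[-0.66,-0.7,0,0,0,0,0.4],[-0.66,-0.7,0,0,0,0,0.4],[-0.66,-0.7,0,0,0,0,0.4],[-0.66,-0.7,0,0,0,0,0.4]]';  python3 -m pendant '[[0,0,0,0,0,0,0.4],[0,0,0,0,0,0,0.4]]'; python3 w.py w3
```

```text
time_s: 7.08
tcp_pos: [0.5475, 0.0645, 0.1418]
eef_rot: [-2.14, -2.293, 0.007]
ft_force: [0.6, -0.3, -0.2]
opening: 0.7
gripper_force: 0.0
time_s: 7.5
tcp_pos: [0.4684, -0.0197, 0.1571]
eef_rot: [-2.141, -2.296, 0.002]
ft_force: [0.2, -0.4, -0.1]
opening: 0.701
gripper_force: 0.0
time_s: 7.67
tcp_pos: [0.4689, -0.0199, 0.1574]
eef_rot: [-2.144, -2.293, 0.001]
ft_force: [0.1, -0.0, 0.2]
opening: 0.7
gripper_force: 0.0
red 2688 [0.5488 0.063  0.1042] ((550.4048461914062, 62.750633239746094), (33.546592712402344, 20.62689208984375), 3.803928852081299)
orange 1505 [ 0.4733 -0.0186  0.1063] ((515.94140625, 19.48550796508789), (146.88082885742188, 26.054410934448242), 42.66516876220703)
tongue_hole 0.9 [397.9, 209.2] [ 0.5559 -0.0138  0.055 ]
lock_hole 0.61 [398.4, 206.6] [ 0.556  -0.0118  0.055 ]
pin_grip 0.96 [140.4, 121.2] [0.3811 0.0396 0.084 ]
pin_grip 0.87 [149.9, 243.6] [ 0.3828 -0.0404  0.084 ]
pin_grip 0.83 [282.8, 224.6] [ 0.4711 -0.0208  0.084 ]
guard_grip 0.8 [430.0, 99.2] [0.5525 0.0638 0.083 ]
```

View pics/w3.png

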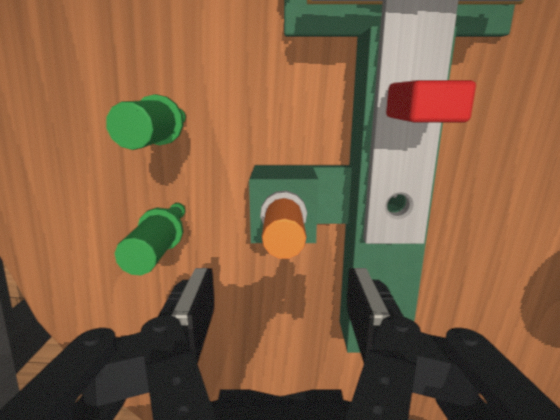

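The guard is home, with the tongue hole at (398,207) over the bore. The pin (283,225) lies between the fingers, clear of the green ones. Descending on the pin.

```bash
python3 -m pendant '[[0.08,-0.04,-0.7,0,0,0,0.4],[0,0,-0.7,0,0,0,0.4],[0,0,-0.7,0,0,0,0.4],[0,0,-0.5,0,0,0,0.4],[0,0,-0.3,0,0,0,0.4]]'; python3 -m pendant '[[0,0,0,0,0,0,0.4],[0,0,0,0,0,0,0.4]]'
```

```text
time_s: 8.38
tcp_pos: [0.4722, -0.0204, 0.069]
eef_rot: [-2.141, -2.296, 0.003]
ft_force: [-0.3, 0.3, -0.0]
opening: 0.697
gripper_force: 0.0
time_s: 8.55
tcp_pos: [0.4733, -0.0206, 0.0708]
eef_rot: [-2.143, -2.297, 0.0]
ft_force: [-0.0, -1.1, 0.4]
opening: 0.698
gripper_force: 0.0
```

```bash
python3 -m pendant '[[-0.06,-0.01,0,0,0,0,0.4],[0,0,0,0,0,0,-1],[0,0,0,0,0,0,-1],[0,0,0,0,0,0,-1],[0,0,0,0,0,0,-1]]' 60; python3 -m pendant '[[0,0,0,0,0,0,-1],[0,0,0,0,0,0,-1],[0,0,0,0,0,0,-1]]'
```

```text
time_s: 8.97
tcp_pos: [0.4716, -0.0212, 0.0717]
eef_rot: [2.143, 2.296, 0.002]
ft_force: [-1.2, 0.2, 5.5]
opening: 0.3
gripper_force: 58.7
time_s: 9.22
tcp_pos: [0.4716, -0.0212, 0.0718]
eef_rot: [2.143, 2.296, 0.002]
ft_force: [-1.9, 0.2, 6.2]
opening: 0.299
gripper_force: 58.7
```

```bash
python3 -m pendant '[[0,0,0.15,0,0,0,-1],[0,0,0.15,0,0,0,-1],[0,0,0.15,0,0,0,-1],[0,0,0.15,0,0,0,-1],[0,0,0,0,0,0,-1]]'; python3 -m pendant '[[0,0,0.4,0,0,0,-1],[0,0,0.4,0,0,0,-1],[0,0,0.4,0,0,0,-1],[0,0,0.4,0,0,0,-1],[0,0,0.4,0,0,0,-1]]'; python3 -m pendant '[[0,0,0,0,0,0,-1],[0,0,0,0,0,0,-1],[0,0,0,0,0,0,-1]]'
python3 - <<'E'
from h import *
im=get_image("side"); a=im["frame"][130:300,120:340,::-1]; cv2.imwrite("pics/s1.png",cv2.resize(a,None,fx=3,fy=3,interpolation=cv2.INTER_CUBIC))
E
```

```text
time_s: 9.63
tcp_pos: [0.4717, -0.0213, 0.0901]
eef_rot: [2.142, 2.296, 0.002]
ft_force: [0.1, -0.8, -0.9]
opening: 0.297
gripper_force: 62.0
time_s: 10.05
tcp_pos: [0.4708, -0.0212, 0.1496]
eef_rot: [-2.144, -2.297, 0.0]
ft_force: [1.3, -0.4, -1.5]
opening: 0.301
gripper_force: 62.0
time_s: 10.3
tcp_pos: [0.4706, -0.0212, 0.1483]
eef_rot: [-2.143, -2.296, 0.001]
ft_force: [-0.4, -0.4, -2.8]
opening: 0.301
gripper_force: 62.0
```

View pics/s1.png

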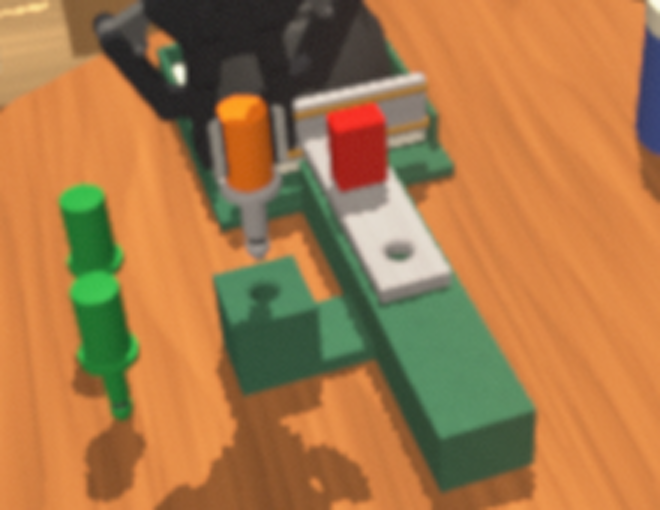

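The pin is out and upright at about (245,160) in the crop, and both the stowing hole and the tongue hole are visible. I'll move it over the locking hole.

```bash
python3 -m pendant '[[0.71,0.09,0,0,0,0,-1],[0.71,0.09,0,0,0,0,-1],[0.71,0.09,0,0,0,0,-1],[0.71,0.09,0,0,0,0,-1],[0,0,0,0,0,0,-1]]'; python3 -m pendant '[[0,0,0,0,0,0,-1],[0,0,0,0,0,0,-1],[0,0,0,0,0,0,-1]]'
python3 - <<'E'
from fit import *
for c in ("side","scene","wrist"):
    im=get_image(c)
    for l in ("pin_grip","tongue_hole","lock_hole"):
        for d in models.place_of(c,l)[:3]: print(c,l,round(d["confidence"],2),d["point"],world(im,*d["point"],.055 if l!="pin_grip" else .1605))
    print("expected hole px",proj(im,[.556,-.0105,.055]),"tip px",proj(im,[.556,-.0105,.0815]))
    if c!="wrist":
        u,v=proj(im,[.556,-.0105,.075]).astype(int); a=im["frame"][v-45:v+45,u-60:u+60,::-1]; cv2.imwrite(f"pics/{c}2.png",cv2.resize(a,None,fx=4,fy=4,interpolation=cv2.INTER_CUBIC))
cv2.imwrite("pics/both2.png",np.vstack([cv2.imread("pics/side2.png"),cv2.imread("pics/scene2.png")])[::1][:, :])
a=cv2.imread("pics/side2.png");b=cv2.imread("pics/scene2.png"); cv2.imwrite("pics/both2.png",cv2.resize(np.hstack([a,b]),(800,300)))
E
```

```text
time_s: 10.77
tcp_pos: [0.56, -0.01, 0.1478]
eef_rot: [2.142, 2.296, 0.003]
ft_force: [0.4, -0.1, -1.4]
opening: 0.298
gripper_force: 62.0
time_s: 11.02
tcp_pos: [0.555, -0.0104, 0.1483]
eef_rot: [-2.143, -2.295, 0.002]
ft_force: [-0.5, -0.4, -1.7]
opening: 0.306
gripper_force: 62.0
side pin_grip 0.92 [251.3, 165.4] [ 0.5542 -0.012   0.1605]
side pin_grip 0.9 [149.8, 206.2] [ 0.3828 -0.0663  0.1605]
side pin_grip 0.8 [153.8, 235.7] [ 0.3811 -0.1318  0.1605]
side tongue_hole 0.81 [254.4, 210.4] [ 0.5591 -0.0043  0.055 ]
side lock_hole 0.65 [251.1, 213.1] [ 0.5513 -0.0096  0.055 ]
expected hole px [253.7402 212.8804] tip px [253.3507 201.5392]
scene pin_grip 0.76 [396.1, 181.8] [0.4646 0.1016 0.1605]
scene pin_grip 0.61 [319.8, 165.7] [ 0.5516 -0.0167  0.1605]
scene pin_grip 0.56 [370.5, 160.5] [0.4607 0.0278 0.1605]
scene tongue_hole 0.84 [318.3, 206.1] [ 0.554  -0.0116  0.055 ]
scene lock_hole 0.96 [318.1, 208.0] [ 0.5578 -0.0073  0.055 ]
expected hole px [317.878  206.7794] tip px [318.3604 197.7365]
wrist pin_grip 0.68 [16.3, 252.4] [0.4471 0.0009 0.1605]
wrist pin_grip 0.64 [278.3, 292.1] [ 0.5558 -0.0104  0.1605]
wrist tongue_hole 0.83 [275.6, 213.2] [ 0.5535 -0.0108  0.055 ]
wrist lock_hole 0.78 [275.9, 215.1] [ 0.5538 -0.0122  0.055 ]
expected hole px [279.0741 213.0433] tip px [279.006  226.3247]
```

View pics/both2.png

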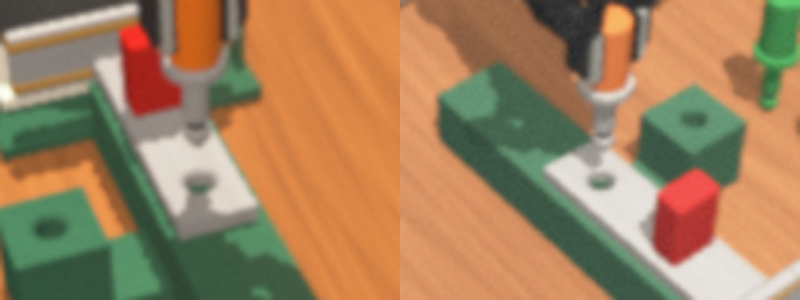

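The pin tip stands right over the hole in both crops, side at (197,130 over 182) and scene at (600,140 over 180). Lowering it with a watch on the force.

```bash
python3 -m pendant '[[0,0,-0.35,0,0,0,-1],[0,0,-0.35,0,0,0,-1],[0,0,0,0,0,0,-1],[0,0,0,0,0,0,-1]]'; python3 -m pendant '[[0,0,-0.1,0,0,0,-1],[0,0,-0.1,0,0,0,-1],[0,0,0,0,0,0,-1]]';python3 -m pendant '[[0,0,-0.1,0,0,0,-1],[0,0,0,0,0,0,-1]]'
```

```text
time_s: 11.95
tcp_pos: [0.5555, -0.0103, 0.1264]
eef_rot: [-2.142, -2.295, 0.003]
ft_force: [0.2, -0.0, -0.2]
opening: 0.296
gripper_force: 62.0
time_s: 12.2
tcp_pos: [0.5561, -0.0103, 0.1213]
eef_rot: [-2.143, -2.296, 0.001]
ft_force: [-0.2, 0.3, -1.0]
opening: 0.302
gripper_force: 62.0
time_s: 12.37
tcp_pos: [0.5562, -0.0104, 0.1184]
eef_rot: [-2.143, -2.296, 0.0]
ft_force: [-0.7, -0.4, -0.8]
opening: 0.295
gripper_force: 62.0
```

```bash
python3 -m pendant '[[0,0,-0.1,0,0,0,-1],[0,0,-0.1,0,0,0,-1],[0,0,0,0,0,0,-1]]'; python3 -m pendant '[[0,0,-0.15,0,0,0,-1],[0,0,-0.15,0,0,0,-1],[0,0,0,0,0,0,-1]]';python3 -m pendant '[[0,0,-0.15,0,0,0,-1],[0,0,-0.15,0,0,0,-1],[0,0,0,0,0,0,-1]]'
```

```text
time_s: 12.62
tcp_pos: [0.5559, -0.0104, 0.1122]
eef_rot: [-2.143, -2.296, 0.001]
ft_force: [-0.4, 0.7, -0.5]
opening: 0.302
gripper_force: 62.0
time_s: 12.87
tcp_pos: [0.5557, -0.0103, 0.1028]
eef_rot: [-2.143, -2.296, 0.002]
ft_force: [0.5, 0.7, -1.3]
opening: 0.301
gripper_force: 62.0
time_s: 13.12
tcp_pos: [0.5557, -0.0104, 0.0938]
eef_rot: [-2.143, -2.296, 0.002]
ft_force: [0.4, -0.6, -0.7]
opening: 0.3
gripper_force: 62.0
```

Sliding in freely. Now down to the balls and push home at TCP z of about 0.072.

```bash
python3 -m pendant '[[0,0,-0.15,0,0,0,-1],[0,0,-0.15,0,0,0,-1],[0,0,-0.1,0,0,0,-1],[0,0,0,0,0,0,-1]]'; python3 -m pendant '[[0,0,-0.1,0,0,0,-1],[0,0,-0.1,0,0,0,-1],[0,0,0,0,0,0,-1]]';python3 -m pendant '[[0,0,-0.1,0,0,0,-1],[0,0,0,0,0,0,-1],[0,0,0,0,0,0,-1]]'
```

```text
time_s: 13.45
tcp_pos: [0.5557, -0.0103, 0.0821]
eef_rot: [-2.143, -2.296, 0.002]
ft_force: [-1.2, 0.5, -1.8]
opening: 0.298
gripper_force: 62.3
time_s: 13.7
tcp_pos: [0.5564, -0.0103, 0.0765]
eef_rot: [2.144, 2.296, 0.001]
ft_force: [0.8, 0.6, -4.7]
opening: 0.299
gripper_force: 61.8
time_s: 13.95
tcp_pos: [0.5558, -0.0104, 0.0731]
eef_rot: [-2.143, -2.296, 0.002]
ft_force: [-0.3, -0.2, -3.9]
opening: 0.299
gripper_force: 62.1
```

```bash
python3 -m pendant '[[0,0,-0.05,0,0,0,-1],[0,0,0,0,0,0,-1]]'; python3 -m pendant '[[0,0,-0.05,0,0,0,-1],[0,0,0,0,0,0,-1]]';python3 -m pendant '[[0,0,-0.05,0,0,0,-1],[0,0,0,0,0,0,-1]]'
```

```text
time_s: 14.12
tcp_pos: [0.5561, -0.0104, 0.072]
eef_rot: [-2.143, -2.296, 0.001]
ft_force: [-1.1, -0.2, -2.6]
opening: 0.297
gripper_force: 62.0
time_s: 14.28
tcp_pos: [0.5563, -0.0104, 0.0718]
eef_rot: [2.144, 2.296, 0.0]
ft_force: [-3.9, -0.2, 5.6]
opening: 0.297
gripper_force: 62.8
time_s: 14.45
tcp_pos: [0.5563, -0.0104, 0.0717]
eef_rot: [2.143, 2.296, 0.001]
ft_force: [-5.8, 0.7, 13.5]
opening: 0.301
gripper_force: 63.9
```

```bash
python3 -m pendant '[[0,0,-0.05,0,0,0,-1],[0,0,0,0,0,0,-1]]'; python3 -m pendant '[[0,0,0.15,0,0,0,-1],[0,0,0,0,0,0,0.4],[0,0,0,0,0,0,0.4],[0,0,0,0,0,0,0.4],[0,0,0,0,0,0,0.4]]'; python3 -m pendant '[[0,0,0.3,0,0,0,0.4],[0,0,0.8,0,0,0,0.4],[0,0,0.8,0,0,0,0.4],[0,0,0.8,0,0,0,0.4],[0,0,0.8,0,0,0,0.4]]'; python3 -m pendant '[[0,-0.6,0.5,0,0,0,0.4],[0,-0.6,0.5,0,0,0,0.4],[0,-0.6,0.5,0,0,0,0.4],[0,0,0,0,0,0,0.4],[0,0,0,0,0,0,0.4]]'
python3 - <<'E'
from fit import *
A=[]
for c in ("side","scene"):
    im=get_image(c); P=cloud(im)
    hsv=cv2.cvtColor(im["frame"],cv2.COLOR_RGB2HSV); m=(hsv[...,0]>=6)&(hsv[...,0]<=16)&(hsv[...,1]>150)&(hsv[...,2]>120)
    p=P[m&(np.hypot(P[...,0]-.556,P[...,1]+.01)<.03)&(P[...,2]>.06)]
    print(c,len(p),"handle top z",np.percentile(p[:,2],97),p.mean(0))
    u,v=proj(im,[.556,0,.075]).astype(int); a=im["frame"][v-68:v+67,u-90:u+90,::-1]; A.append(cv2.resize(a,(400,300),interpolation=cv2.INTER_CUBIC))
cv2.imwrite("pics/end.png",np.hstack(A))
E
```

```text
time_s: 14.62
tcp_pos: [0.5563, -0.0104, 0.0716]
eef_rot: [2.143, 2.296, 0.001]
ft_force: [-9.2, -0.5, 23.2]
opening: 0.299
gripper_force: 65.0
time_s: 15.03
tcp_pos: [0.5568, -0.0104, 0.0721]
eef_rot: [2.143, 2.296, 0.001]
ft_force: [0.8, 0.8, 0.5]
opening: 0.701
gripper_force: 0.0
time_s: 15.45
tcp_pos: [0.5564, -0.0104, 0.1789]
eef_rot: [2.143, 2.296, 0.001]
ft_force: [0.5, 0.6, 0.4]
opening: 0.7
gripper_force: 0.0
time_s: 15.87
tcp_pos: [0.5568, -0.0649, 0.2234]
eef_rot: [2.144, 2.293, 0.003]
ft_force: [-0.1, -0.4, 0.2]
opening: 0.701
gripper_force: 0.0
side 305 handle top z 0.10696645976172457 [ 0.552  -0.0192  0.0886]
scene 231 handle top z 0.10840801740089366 [ 0.5619 -0.0028  0.0931]
```

View pics/end.png

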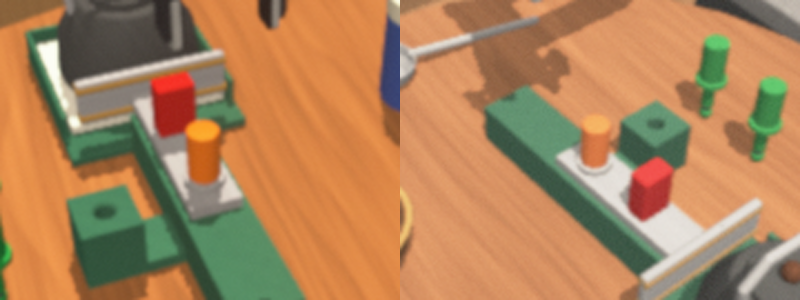

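The pin stands seated in the tongue, side at (203,155) and scene at (595,145). Its handle top is at 0.107 m, the same as when it was stowed. The guard is home, the other things are undisturbed and the gripper is clear.

```bash
python3 -c "
from station import ctrl
print(ctrl.close_job())"
```

```text
the job is handed in; nothing more can be done
None
```

The job is handed in: the guard is fully home, the orange pin is pushed through both holes with its collar seated on the tongue and released, and nothing else was touched, at about 16 s on the robot's clock.

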